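# Pack up the free end of the drying rail until it is snug

### The arm

A 6-joint arm with a two-finger parallel gripper is mounted at the origin on the work surface. World frame = base frame: x ahead of the robot, y to its left, z up, the work surface at z = 0. Lengths are in m, angles in degrees, forces in N, time in s.
With the tool pointing down it reaches from about 0.35 to 0.875 m from the base axis. Payload 4.2 kg.
Tool frame: the origin (TCP) lies midway between the tips of the shut fingers; the grasp point (between the pads) lies 19 mm behind it; z points along the fingers, y is the line along which they close (so a half turn about z gives the same grasp; the last joint's range is limited). The gripper opens to 87 mm and grips with 3 to 60 N. Pads are 19 mm wide; open, the fingers measure 117 mm over their backs; the gripper's body (75 mm by 190 mm) begins 51 mm behind the grasp point.
Start: joints at [-60.642, 22.042, 0.453, 0, -68.411, -14.817], TCP at [0.157, -0.605, 0.223] pointing down, gripper open.
Joint ranges: [-179.83, 179.83], [-69.29, 118.12], [-61.27, 80.66], [-181.25, 117.63], [-171.15, -9.14], [-177.46, 177.46]. Speed limits (degrees/s): [159.86, 159.86, 180, 180, 180, 180].

### API

Orientations are given as a 3x3 rotation matrix whose columns are the frame's x, y, z axes.
In Python, from station import r, cams gives the robot as it stands.
- The arm moves only by the tool play_rows, never from a script. Its argument "commands" is text: rows parted by semicolons, each of 6 numbers parted by spaces: the shift along the world's x, y, z normalised to -1 to 1, where 1 is 30 mm, then the turn, a rotation vector about the world's x, y, z normalised to -1 to 1, where 1 is 0.15 rad. A call has 1 to 20 rows; each row shifts and turns the commanded pose from where the row before left it; what a row does not reach is not made up. A row lasts 1/10 s, in which the tool goes at most 50 mm and 8.59 degrees, less where a joint would pass 70% of its speed; a pose out of reach is approached as far as the arm can. A call with a number of a shift or a turn outside -1 to 1 is refused whole. A call with a gripper value outside its range is refused whole. "grip" is the finger opening in mm, from 0 to 87, set as the call begins (left out, the last holds). The fingers move at their own pace and stop on an object; the grip force is fixed at half the most. Time passes only in rows, so rows that do not move let the fingers close. It gives the time, the measured TCP pose, the force, the opening and the grip force at its end, in the units of the state.
- r.sense(): the state, without advancing time (a new reading comes with each control period).
- cams.capture(name): name is "scene" or "top" or "wrist"; returns (picture, depth): 400x640x3 uint8, blue, green, red; 400x640 float32, m along the optical axis (not along the pixel's ray), 0 where there is no reading.
- cams.camera_info(name): a dict with "mtx" (3x3 intrinsics, pixels), "R" (3x3) and "t" (3): a world point X has camera coordinates R X + t. Camera axes: x right, y down, z forward; pixel columns grow to the right and rows downward; lengths in m; the calibration is good to about 2 mm. A picture is of the moment at which its call begins: read the wrist's pose just before it. camera_info takes no time and is no camera call; for the wrist camera it gives the pose at the moment of the call.
- r.finish_job(): hands the job in; it is judged then, once.
The state is a dict: "time_s": time; "joints": joint angles; "joint_velocities": joint speeds; "effort": joint torques, N m; "tcp_pos": TCP position; "ee_rot": TCP orientation; "wrist_force": force on the tool from outside, world axes, zero at the start; "moment": the same for the moment, N m; "gripper_width": opening from 0.0 (shut) to 1.0 (fully open); "gripper_force": force on a finger pad.
Only numpy, scipy, OpenCV 4.12 (cv2) and the standard library are available. Lean on these libraries where they do the work, as an engineer would, in place of code of your own. Each camera call takes 0.05 s, during which the arm holds its last target. There are 200 camera calls.

### The job

The timber rail with the freshly painted buds is clamped at one end only, and its free end hangs over the bench. Build up flat packers under the free end, one at a time and each at least half its length in, then push the tapered packer in on top of them, thin end first, until it feels snug between the packers and the rail: tight enough to stay and carry the rail, but without jacking the rail up. Do not touch the wet buds, leave the other things on the bench alone, and let go of everything at the end.

Things in the scene. Friction and masses are not known exactly. Their poses are not given: they have to be found in the camera images.
- stand: Upright of blue 40 mm square tube, 250 mm high, bolted to the bench, with a steel clamp that holds the rail. Origin on the bench straight below the packing place (rail_edge). x points square in under the rail, away from the robot; y runs along the rail from its free end to the tube; z up. Tube axis at x 45, y 430 mm; lock knob and 130 mm base plate there. Does not move
- rail: Light timber rail, 90 wide, 45 thick, 453 mm long, level; in the stand's frame it covers x 0 to 90, y -55 (free end) to 398 mm. Flat underside 19 to 34 mm above the bench, different each time. Origin: 45 mm in from the packing place (mid-width), at mid-thickness. The free end gives: lifting it at the packing place takes about 3 N per mm, and it springs back
- rail_edge (a point): Packing place: point on the rail's front lower edge (robot's side), 55 mm from the free end. Its height z above the bench is the gap to be packed. Its axes are the stand's: x in under the rail, y along the rail to the tube, z up
- buds: Four terracotta buds, 68 to 76 mm across, 79 to 88 mm tall, on 8 mm sticks fixed in the rail, bottoms 36 to 50 mm above its top. The front ones (one nearly above the packing place) overhang the rail's front edge by 13 mm: no room there for an upright gripper, lean it back. Wet paint, not to be touched. Origin as rail
- packer1: Flat plywood packer, 130 mm long (its x axis), 55 mm wide (y), 10 mm thick, about 50 g, lying flat on the bench. Origin: centre of its underside. All three packers are alike; one or two are needed, the rest stay unused
- packer2: Flat plywood packer like packer1
- packer3: Flat plywood packer like packer1
- wedge: Tapered packer of darker wood, 180 long (its x), 55 mm wide (y), flat underside; thickness falls evenly from 21 mm at the thick end (x -90 mm) to 3 mm at the thin end (x +90 mm), 1 mm per 10 mm. About 90 g. Origin: middle of its underside. Lies on its underside, thin end away from the robot. Snug is when pushing it on takes some 6 to 10 N
- wedge_tip (a point): Middle of the wedge's thin end, at its underside (x +90 mm of the wedge)
- plaster_block: White plaster block, 90 x 150 x 40 mm, with two buds on sticks, 174 mm high in all; origin at the centre of its underside. Leave alone
- paint_tin: Steel paint tin, 84 mm across, 100 mm high, standing on the robot's side of the rail; origin at the centre of its underside. Leave alone
- flat_brush: Paint brush, 200 mm long, lying on the bench to the right; origin on its underside. Leave alone

How it is judged:
By the outcome, as a careful person would: the job done as asked, in the order asked, and still so for the second after the job is handed in, with the robot touching nothing.
It also fails if it takes over 72 s, if anything falls off the work surface, if the arm or the gripper's body presses on something with over 40 N, if the wrist force passes 120 N, or if a joint passes its speed limit or range.

## Working session

There is one attempt and no reset: what is moved stays moved. The work goes in short steps, Python scripts to look and compute and a tool call to move; the robot and the scene stay as the last step left them, time stands still between calls to the robot, and variables do not carry over. Pictures are saved under pics/ and viewed, at most 13 in all, crops included, and the job is handed in when it is done.

Besides the shell and the picture viewer there is one more tool, called after ">>>" as name(argument=value, ...) on one line, values as JSON. play_rows: Moves the arm, as the interface text tells. Scaled input: -1 to 1 covers 30 mm each way for a shift and 0.15 rad each way for a turn. Its arguments: {"type":"object","properties":{"commands":{"type":"string"},"grip":{"type":"number"}},"required":["commands"]}

```bash
mkdir -p pics; ls
python3 - <<'E'
from station import r,cams
import cv2,numpy as np
for n in ("scene","top"):
    p,d=cams.capture(n); cv2.imwrite(f"pics/{n}0.png",p); np.savez(f"{n}0.npz",p=p,d=d,**cams.camera_info(n))
    i=cams.camera_info(n); print(n,i["mtx"].round(1).tolist(),(-i["R"].T@i["t"]).round(3),i["R"].round(3).tolist())
print(r.sense())
E
```

```text
pics
scene [[368.3, 0.0, 315.5], [0.0, 368.3, 201.7], [0.0, 0.0, 1.0]] [0.969 0.566 0.613] [[-0.788, 0.616, -0.019], [0.356, 0.43, -0.83], [-0.503, -0.66, -0.558]]
top [[378.7, 0.0, 323.2], [0.0, 378.7, 199.5], [0.0, 0.0, 1.0]] [ 0.438 -0.038  1.049] [[-0.02, -1.0, 0.004], [-0.997, 0.02, -0.078], [0.078, -0.006, -0.997]]
{'time_s': 0.1, 'joints': array([-6.06413753e+01,  2.20854268e+01,  3.89958584e-01, -2.48097635e-02,
       -6.84122460e+01, -1.48191495e+01]), 'joint_velocities': array([-0.03871978, -0.0478224 ,  0.1955348 ,  0.05278429, -0.1260644 ,
        0.00219691]), 'effort': array([ 8.44784518e-05, -3.91689384e+01,  1.87935251e+01,  4.23189193e+00,
        1.34729323e-02, -7.26948315e-05]), 'tcp_pos': array([ 0.1568169 , -0.60446382,  0.22159615]), 'ee_rot': array([[-9.68014958e-01, -2.50891840e-01, -5.70756641e-04],
       [-2.50892473e-01,  9.68013221e-01,  1.83589350e-03],
       [ 9.18892767e-05,  1.92037091e-03, -9.99998152e-01]]), 'wrist_force': array([-0.57231651, -0.65578608, -0.24655993]), 'moment': array([-0.0426711 ,  0.06605644,  0.06862595]), 'gripper_force': 0.0, 'gripper_width': 1.0019850611938164}
```

View pics/top0.png

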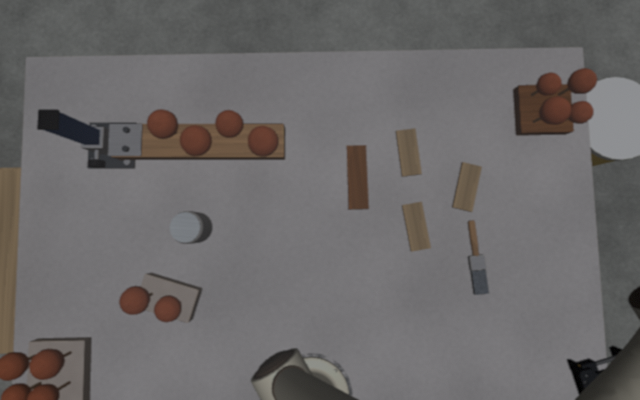

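View pics/scene0.png

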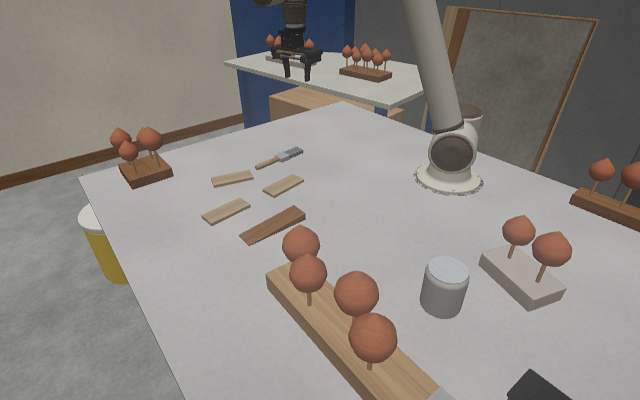

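The top view shows the rail at (140–285, 123–158), with its free end at the right. The wedge is at (357,177), and the packers are at (408,152), (466,187) and (416,226). The tin is at (187,227) and the plaster block at (170,297).

```bash
cat > h.py <<'E'
import numpy as np,cv2
def back(info,uv,z):
    "pixels -> world points on plane z"
    uv=np.atleast_2d(np.asarray(uv,float)); K,R,t=info["mtx"],info["R"],info["t"]
    ray=np.c_[uv,np.ones(len(uv))]@np.linalg.inv(K).T@R; c=-R.T@t
    return c+ray*((z-c[2])/ray[:,2])[:,None]
def cloud(info,d):
    v,u=np.mgrid[:d.shape[0],:d.shape[1]]; K,R,t=info["mtx"],info["R"],info["t"]
    pc=np.stack([u*d,v*d,d],-1)@np.linalg.inv(K).T
    return (pc-t)@R
E
python3 - <<'E'
from h import *
np.set_printoptions(suppress=True,precision=4)
D=np.load("top0.npz");p,d=D["p"],D["d"];W=cloud(D,d)
hsv=cv2.cvtColor(p,cv2.COLOR_BGR2HSV)
m=((hsv[...,1]>70)*255).astype(np.uint8)
for nm,(u,v),z in (("wedge",(357,177),.012),("pA",(408,152),.01),("pB",(466,187),.01),("pC",(416,226),.01)):
    n,l=cv2.connectedComponents(m); k=l[v,u]; ys,xs=np.where(l==k)
    rc=cv2.minAreaRect(np.c_[xs,ys].astype(np.float32)); c=back(D,cv2.boxPoints(rc),z)[:,:2]
    e=[c[1]-c[0],c[2]-c[1]]; L=max(e,key=np.linalg.norm)
    print(nm,k,len(xs),c.mean(0),[np.linalg.norm(x).round(3) for x in e],"ang",np.degrees(np.arctan2(L[1],L[0])).round(1), "z",np.median(W[ys,xs,2]))
# rail top
b=(slice(100,175),slice(135,300)); w=W[b]
print("bench z",np.median(W[160:220,220:330,2]))
reg=W[150:157,150:282]; print("rail top z strip",np.median(reg[...,2]),np.percentile(reg[...,2],[10,90]))
zr=np.median(reg[...,2])
ok=np.abs(W[...,2]-zr)<.008; ok[:100]=0;ok[175:]=0;ok[:,:140]=0;ok[:,300:]=0
for u in (160,185,210,240,275):
    r=np.where(ok[:,u])[0]; print(u,"x front/back",W[r.max(),u][:2],W[r.min(),u][:2])
for v in (135,145,152):
    r=np.where(ok[v])[0]; print(v,"y end",W[v,r.max()])
for n,(u0,u1,v0,v1) in dict(b1=(245,280,122,158),b2=(213,245,108,138),b3=(178,213,123,158),b4=(145,178,108,140),tin=(168,206,210,245)).items():
    q=W[v0:v1,u0:u1].reshape(-1,3); q=q[q[:,2]>(.11 if n[0]=='b' else .08)]; print(n,q.min(0),q.max(0))
E
```

```text
wedge 5 1156 [ 0.581  -0.1388] [np.float64(0.052), np.float64(0.174)] ang -179.4 z 0.012585199813718109
pA 4 715 [ 0.6478 -0.2831] [np.float64(0.049), np.float64(0.124)] ang -174.6 z 0.010298287533842522
pB 7 781 [ 0.5476 -0.4409] [np.float64(0.124), np.float64(0.051)] ang -14.7 z 0.010193934783970663
pC 9 790 [ 0.4417 -0.2964] [np.float64(0.05), np.float64(0.123)] ang -171.3 z 0.010249415425111201
bench z 0.0002191994224104515
rail top z strip 0.06614244791930071 [0.0634 0.154 ]
160 x front/back [0.6363 0.3827] [0.684  0.3827]
185 x front/back [0.6379 0.3176] [0.7218 0.3158]
210 x front/back [0.6357 0.2506] [0.7213 0.2509]
240 x front/back [0.6332 0.1739] [0.6961 0.1723]
275 x front/back [0.6312 0.0812] [0.7186 0.0797]
135 y end [0.6889 0.059  0.0639]
145 y end [0.662  0.0593 0.0644]
152 y end [0.6428 0.0593 0.0666]
b1 [ 0.4384 -0.0378  0.1346] [0.6899 0.1362 1.0493]
b2 [ 0.4384 -0.0378  0.1427] [0.7285 0.2099 1.0493]
b3 [ 0.4384 -0.0378  0.1257] [0.7034 0.3129 1.0493]
b4 [ 0.4384 -0.0378  0.1286] [0.7346 0.3744 1.0493]
tin [ 0.4106 -0.0378  0.08  ] [0.4917 0.341  1.0493]
```

>>> play_rows(commands=".4 .3 0 0 0 -.53;.8 .6 0 0 0 -.53;.85 .6 -.25 .02 -.218 0;.85 .6 -.25 .02 -.218 0;.85 .6 -.25 .02 -.218 0;.85 .6 -.25 .02 -.218 0;.85 .6 -.25 .02 -.218 0;.85 .6 -.25 .02 -.218 0;.85 .6 -.25 .02 -.218 0;.85 .6 -.25 .02 -.218 0;.85 .6 -.25 .02 -.218 0;.85 .6 -.25 .02 -.218 0;.85 .6 -.25 .02 -.218 0;.85 .6 -.25 .02 -.218 0;.85 .6 -.25 .02 -.218 0;.85 .6 -.25 .02 -.218 0;.85 .6 -.25 .02 -.218 0;.85 .6 -.25 .02 -.218 0", grip=75)

```text
time_s: 1.9
tcp_pos: [0.6016, -0.289, 0.1018]
ee_rot: [[-0.861, -0.094, 0.5], [-0.082, 0.996, 0.046], [-0.502, -0.001, -0.865]]
wrist_force: [0.1, -0.3, -0.4]
gripper_width: 0.863
gripper_force: 0.0
```

Run:
```python
from station import r,cams
from h import *
np.set_printoptions(suppress=True,precision=4)
s=r.sense(); i=cams.camera_info("wrist"); p,d=cams.capture("wrist"); cv2.imwrite("pics/w1.png",p); np.savez("w1.npz",p=p,d=d,**i)
print(s["tcp_pos"],s["ee_rot"],s["joints"],s["wrist_force"]); print(-i["R"].T@i["t"])
```

```text
[ 0.6016 -0.289   0.1018] [[-0.861  -0.0942  0.4999]
 [-0.0821  0.9956  0.0462]
 [-0.502  -0.0012 -0.8649]] [-18.7108  23.7965 -13.2584 -26.2587 -27.481  -45.1687] [ 0.0729 -0.2745 -0.3554]
[ 0.4513 -0.3038  0.201 ]
```

View pics/w1.png

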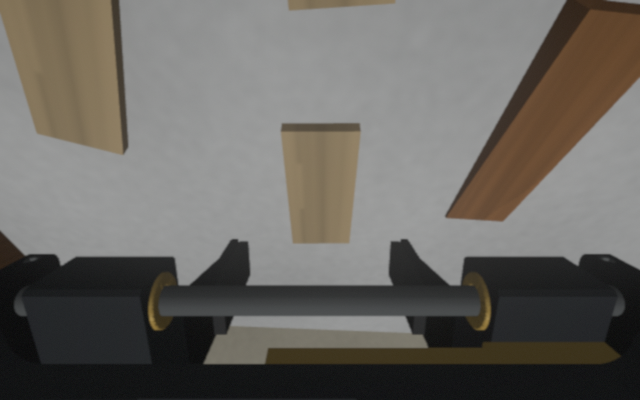

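The wrist view is inverted, so image down points to +x. packer A runs from its near end (282–360, 130) to its far end (243). It is centred between the fingers at (240) and (400). The wedge is at the right.

Run:
```python
from h import *
np.set_printoptions(suppress=True,precision=4)
D=np.load("w1.npz")
print(back(D,[(281,131),(360,131),(293,243),(351,243)],.01))
print(back(D,[(447,217),(502,220)],.003), np.median(cloud(D,D["d"])[60:100,200:400,2]))
```

```text
[[ 0.5874 -0.3174  0.01  ]
 [ 0.5822 -0.2636  0.01  ]
 [ 0.7166 -0.3043  0.01  ]
 [ 0.7111 -0.2483  0.01  ]]
[[ 0.6722 -0.1655  0.003 ]
 [ 0.6714 -0.1133  0.003 ]] -0.0004585683156532014
```

>>> play_rows(commands="0 0 -.6 0 0 0;0 0 -.8 0 0 0;0 0 -.8 0 0 0;0 0 -.6 0 0 0;0 0 -.3 0 0 0;0 0 0 0 0 0")

```text
time_s: 2.55
tcp_pos: [0.6, -0.2898, 0.0078]
ee_rot: [[-0.863, -0.094, 0.497], [-0.081, 0.996, 0.047], [-0.499, 0.0, -0.866]]
wrist_force: [0.0, 0.1, -0.4]
gripper_width: 0.863
gripper_force: 0.0
```

>>> play_rows(commands="0 0 0 0 0 0;0 0 0 0 0 0;0 0 0 0 0 0;0 0 0 0 0 0;0 0 0 0 0 0;0 0 0 0 0 0", grip=45)

```text
time_s: 3.15
tcp_pos: [0.6014, -0.29, 0.0105]
ee_rot: [[-0.86, -0.095, 0.501], [-0.083, 0.996, 0.046], [-0.503, -0.002, -0.864]]
wrist_force: [-2.2, 2.0, 5.3]
gripper_width: 0.604
gripper_force: 30.1
```

>>> play_rows(commands="0 0 .4 0 0 0;0 0 .8 0 0 0;0 0 .8 0 0 0;-.43 .85 0 0 0 -.093;-.43 .85 0 0 0 -.093;-.43 .85 0 0 0 -.093;-.43 .85 0 0 0 -.093;-.43 .85 0 0 0 -.093;-.43 .85 0 0 0 -.093;-.43 .85 0 0 0 -.093;-.43 .85 0 0 0 -.093;0 .85 0 0 0 0;0 .85 0 0 0 0;0 .85 0 0 0 0;0 .85 0 0 0 0;0 .85 0 0 0 0;0 .85 0 0 0 0;0 .85 0 0 0 0;0 .85 0 0 0 0;0 0 0 0 0 0")

```text
time_s: 5.15
tcp_pos: [0.5154, 0.0494, 0.1087]
ee_rot: [[-0.901, -0.079, 0.426], [0.001, 0.983, 0.184], [-0.433, 0.167, -0.886]]
wrist_force: [-0.5, 0.3, -1.1]
gripper_width: 0.6
gripper_force: 30.0
```

Run:
```python
from station import r,cams
from h import *
np.set_printoptions(suppress=True,precision=4)
s=r.sense(); i=cams.camera_info("wrist"); p,d=cams.capture("wrist"); cv2.imwrite("pics/w2.png",p); np.savez("w2.npz",p=p,d=d,**i)
i=cams.camera_info("scene"); p,d=cams.capture("scene"); cv2.imwrite("pics/s2.png",p[200:400,150:500].repeat(2,0).repeat(2,1)); np.savez("s2.npz",p=p,d=d,**i)
print(s["tcp_pos"],s["ee_rot"],s["wrist_force"],s["gripper_width"])
```

```text
[0.5154 0.0494 0.1087] [[-0.9012 -0.0786  0.4263]
 [ 0.0015  0.9829  0.1844]
 [-0.4335  0.1668 -0.8856]] [-0.4522  0.324  -1.0695] 0.6002518289953828
```

View pics/w2.png

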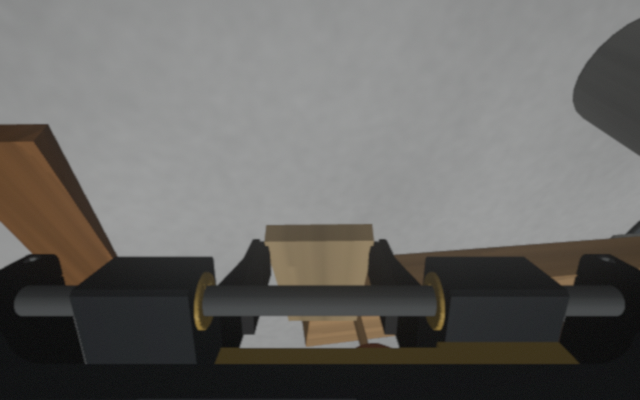

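View pics/s2.png

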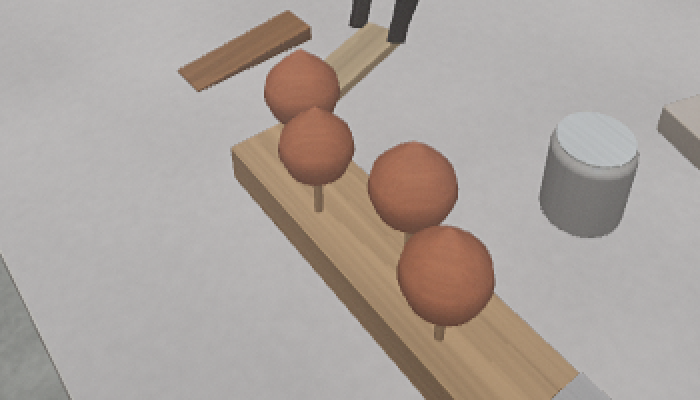

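The wrist view shows the packer held square at (268–372, 230). The scene crop shows its tip close to the front bud. The arm is limited near the J5 end, so I check the joints.

Run:
```python
from station import r
import numpy as np
np.set_printoptions(suppress=True,precision=3)
s=r.sense(); print(s["joints"],s["time_s"])
R=s["ee_rot"]; x=R@np.array([0,0,0]); 
# packer body axis in tool frame: horizontal at grasp pose
Rg=np.array([[-.86,-.095,.501],[-.083,.996,.046],[-.503,-.002,-.864]])
a=R@Rg.T@np.array([.9956,.094,0]); print("packer dir now",a,"front",s["tcp_pos"]+.114*a)
from scipy.spatial.transform import Rotation as T
for lean in (15,20,25):
    z=np.radians(-1.1); l=np.radians(lean)
    Rt=T.from_euler('z',-1.1,degrees=True).as_matrix()@T.from_euler('y',-lean,degrees=True).as_matrix()@np.diag([-1,1,-1.])
    print(lean,T.from_matrix(Rt@R.T).as_rotvec()/.15)
# forearm pitch estimate: tool pointing down, j2+j3+... start
```

```text
[  23.322    9.856  -43.368    0.07    -9.218 -111.229] 5.25
packer dir now [ 0.993  0.088 -0.073] front [0.628 0.058 0.099]
15 [-1.15   1.24  -0.527]
20 [-1.136  0.659 -0.577]
25 [-1.121  0.079 -0.627]
```

>>> play_rows(commands="-.3 -.8 -.3 0 0 0;-.3 -.8 -.3 -.28 .16 -.14;0 0 0 -.28 .16 -.14;0 0 0 -.28 .16 -.14;0 0 0 -.28 .16 -.14;0 0 0 0 0 0")

```text
time_s: 5.85
tcp_pos: [0.4982, -0.0046, 0.0954]
ee_rot: [[-0.941, 0.011, 0.337], [0.015, 1.0, 0.009], [-0.337, 0.013, -0.942]]
wrist_force: [-0.4, 0.1, -1.4]
gripper_width: 0.601
gripper_force: 30.0
```

```bash
cat > st.py <<'E'
from station import r
import numpy as np,sys
from scipy.spatial.transform import Rotation as T
np.set_printoptions(suppress=True,precision=3)
s=r.sense(); R=s["ee_rot"]; print(s["time_s"],"tcp",s["tcp_pos"],"F",s["wrist_force"],"J",s["joints"],"w",s["gripper_width"]*87)
lean,yaw=map(float,sys.argv[1:3])
Rt=T.from_euler('z',yaw,degrees=True).as_matrix()@T.from_euler('y',-lean,degrees=True).as_matrix()@np.diag([-1,1,-1.])
print("rot units to lean",lean,T.from_matrix(Rt@R.T).as_rotvec()/.15)
if len(sys.argv)>3: print("shift units",(np.array(list(map(float,sys.argv[3:6])))-s["tcp_pos"])/.03)
Rg=np.array([[-.86,-.095,.501],[-.083,.996,.046],[-.503,-.002,-.864]])
print("packer dir",R@Rg.T@np.array([.9956,.094,0]),"packer y",R[:,1])
E
python3 st.py 20 -1.1 .495 .117 .05
```

```text
5.85 tcp [ 0.498 -0.005  0.095] F [-0.415  0.084 -1.413] J [  18.714   10.026  -52.309   33.234  -10.471 -141.327] w 52.32795436927491
rot units to lean 20.0 [-0.09  -0.036 -0.054]
shift units [-0.107  4.053 -1.514]
packer dir [ 0.983 -0.009 -0.183] packer y [0.011 1.    0.013]
```

>>> play_rows(commands=".6 -.28 0 0 0 0;.9 -.28 0 0 0 0;.9 -.28 0 -.03 -.24 -.02;.2 0 -.4 -.03 -.24 -.02;0 0 -.5 -.03 -.24 -.02;0 0 -.4 0 -.24 0;0 0 -.4 0 -.24 0;0 0 0 0 0 0;0 0 0 0 0 0")

```text
time_s: 6.75
tcp_pos: [0.5939, -0.0462, 0.0895]
ee_rot: [[-0.906, -0.007, 0.424], [0.019, 0.998, 0.055], [-0.424, 0.058, -0.904]]
wrist_force: [-0.8, 0.5, 0.1]
gripper_width: 0.605
gripper_force: 30.0
```

```bash
python3 st.py 30 -1.1 .575 -.03 .012
```

```text
6.75 tcp [ 0.594 -0.046  0.089] F [-0.797  0.486  0.098] J [  11.768   18.282  -37.469   11.679   -9.187 -113.242] w 52.644264370044105
rot units to lean 30.0 [-0.39  -0.567 -0.189]
shift units [-0.63   0.542 -2.583]
packer dir [ 0.996  0.011 -0.089] packer y [-0.007  0.998  0.058]
```

>>> play_rows(commands="0 0 0 -.1 .3 -.05;-.2 .2 0 -.1 .3 -.05;-.2 .2 -.4 -.1 .3 -.05;-.2 .1 -.5 -.09 .28 -.04;0 0 -.4 0 0 0;0 0 -.3 0 0 0;0 0 -.3 0 0 0;0 0 -.3 0 0 0;0 0 0 0 0 0;0 0 0 0 0 0")

```text
time_s: 7.75
tcp_pos: [0.5755, -0.0311, 0.0233]
ee_rot: [[-0.966, 0.026, 0.258], [0.024, 1.0, -0.01], [-0.258, -0.003, -0.966]]
wrist_force: [-0.5, 0.2, 0.9]
gripper_width: 0.609
gripper_force: 30.0
```

```bash
python3 st.py 15 -1.1 .575 -.03 .010
```

```text
7.75 tcp [ 0.576 -0.031  0.023] F [-0.497  0.178  0.862] J [  14.435   24.911  -38.416   19.036  -13.012 -123.941] w 52.94234460113713
rot units to lean 15.0 [ 0.02  -0.007  0.044]
shift units [-0.018  0.036 -0.444]
packer dir [ 0.964 -0.027 -0.263] packer y [ 0.026  1.    -0.003]
```

>>> play_rows(commands="0 0 -.12 0 0 0;0 0 -.12 0 0 0;0 0 -.12 0 0 0;0 0 -.08 0 0 0;0 0 0 0 0 0;0 0 0 0 0 0")

```text
time_s: 8.35
tcp_pos: [0.576, -0.0309, 0.0106]
ee_rot: [[-0.966, 0.026, 0.259], [0.024, 1.0, -0.009], [-0.259, -0.003, -0.966]]
wrist_force: [-1.5, -0.3, 0.3]
gripper_width: 0.61
gripper_force: 30.0
```

```bash
python3 st.py 15 -1.1 .575 -.03 .010;  python3 - <<'E'
from station import r,cams
from h import *
np.set_printoptions(suppress=True,precision=4)
i=cams.camera_info("top"); p,d=cams.capture("top"); W=cloud(i,d); q=W[100:200,285:345].reshape(-1,3)
i=cams.camera_info("scene"); p,d=cams.capture("scene"); W=cloud(i,d); a=cv2.resize(p[150:330,180:420],None,fx=2,fy=2)
i=cams.camera_info("wrist"); p,d=cams.capture("wrist"); b=cv2.resize(p,(480,300)); cv2.imwrite("pics/c3.png",np.vstack([a,b])[:600]); np.savez("w3.npz",p=p,d=d,**i)
E
```

```text
8.35 tcp [ 0.576 -0.031  0.011] F [-1.536 -0.337  0.338] J [  13.657   26.064  -40.897   25.237   -9.448 -129.528] w 53.10134911288404
rot units to lean 15.0 [0.017 0.001 0.042]
shift units [-0.033  0.029 -0.019]
packer dir [ 0.964 -0.026 -0.262] packer y [ 0.026  1.    -0.003]
```

View pics/c3.png

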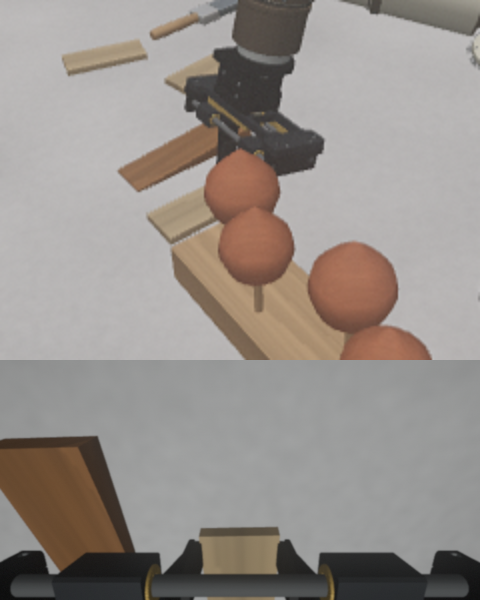

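The scene crop shows the packer flat on the bench beside the rail's free end, and the wrist crop shows it square between the fingers. I slide it sideways in under the rail.

>>> play_rows(commands=".1 0 .06 0 0 0;.1 .2 0 0 0 0;.1 .4 0 0 0 0;.1 .5 0 0 0 0;.07 .5 0 0 0 0;0 .5 0 0 0 0;0 .5 0 0 0 0;0 .5 0 0 0 0;0 .5 0 0 0 0;0 .5 0 0 0 0;0 .5 0 0 0 0;0 .5 0 0 0 0;0 .2 0 0 0 0;0 0 0 0 0 0")

```text
time_s: 9.9
tcp_pos: [0.5905, 0.1297, 0.0124]
ee_rot: [[-0.965, 0.023, 0.26], [0.022, 1.0, -0.008], [-0.26, -0.002, -0.966]]
wrist_force: [-0.3, 0.1, 0.2]
gripper_width: 0.603
gripper_force: 30.0
```

```bash
python3 st.py 15 -1.1 .59 .116 .012;  python3 - <<'E'
from station import r,cams
from h import *
np.set_printoptions(suppress=True,precision=4)
D=np.load("w3.npz"); print(back(D,[(267,226),(372,226)],.01))
i=cams.camera_info("wrist"); p,d=cams.capture("wrist"); cv2.imwrite("pics/w4.png",p); np.savez("w4.npz",p=p,d=d,**i)
E
```

```text
9.9 tcp [0.591 0.13  0.012] F [-0.303  0.101  0.168] J [  27.616   27.471  -40.969   41.422  -11.08  -158.978] w 52.424198929143216
rot units to lean 15.0 [0.011 0.007 0.027]
shift units [-0.017 -0.457 -0.015]
packer dir [ 0.965 -0.024 -0.261] packer y [ 0.023  1.    -0.002]
[[ 0.5548 -0.0572  0.01  ]
 [ 0.556  -0.0044  0.01  ]]
```

View pics/w4.png

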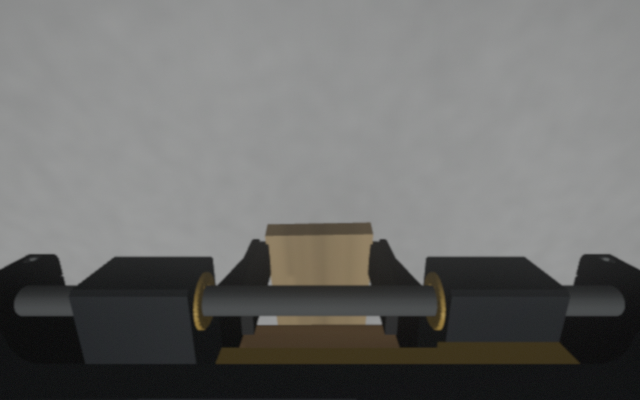

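The wrist view shows the packer still square in the fingers, with its near end at (267–372, 226) and the rail ahead.

>>> play_rows(commands=".1 -.2 0 0 0 0;.1 -.23 0 0 0 0;0 0 -.05 0 0 0;0 0 0 0 0 0")

```text
time_s: 10.35
tcp_pos: [0.5961, 0.1149, 0.0106]
ee_rot: [[-0.966, 0.026, 0.259], [0.025, 1.0, -0.009], [-0.259, -0.003, -0.966]]
wrist_force: [0.2, 0.8, 0.3]
gripper_width: 0.607
gripper_force: 30.0
```

>>> play_rows(commands="0 0 0 0 0 0;0 0 0 0 0 0;0 0 0 0 0 0;0 0 0 0 0 0;-.2 0 .3 0 0 0;-.4 0 .6 0 0 0;-.5 0 .8 0 0 0;-.5 0 .8 0 0 0;-.5 0 .8 0 0 0;0 0 0 0 0 0", grip=68)

```text
time_s: 11.35
tcp_pos: [0.5334, 0.1165, 0.1131]
ee_rot: [[-0.964, 0.024, 0.264], [0.024, 1.0, -0.005], [-0.264, 0.001, -0.965]]
wrist_force: [0.9, 1.0, 0.1]
gripper_width: 0.78
gripper_force: 0.0
```

```bash
python3 st.py 8 -.5 .51 -.142 .10;  python3 - <<'E'
from station import r,cams
from h import *
np.set_printoptions(suppress=True,precision=4)
i=cams.camera_info("wrist"); p,d=cams.capture("wrist"); cv2.imwrite("pics/w5.png",p); np.savez("w5.npz",p=p,d=d,**i)
E
```

```text
11.35 tcp [0.533 0.116 0.113] F [0.919 1.034 0.072] J [  33.423   14.407  -37.47    19.441  -26.755 -141.355] w 67.8683095341572
rot units to lean 8.0 [0.007 0.85  0.104]
shift units [-0.781 -8.616 -0.438]
packer dir [ 0.966 -0.024 -0.257] packer y [0.024 1.    0.001]
```

View pics/w5.png

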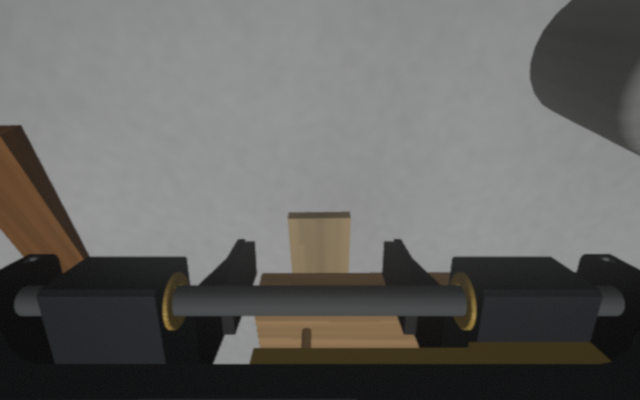

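The packer's near end is at (289–350, 217), and it passes under the rail's front lower edge at v≈274.

Run:
```python
from h import *
np.set_printoptions(suppress=True,precision=4)
D=np.load("w5.npz"); a=back(D,[(289,217),(350,217),(293,273),(349,273)],.01);print(a)
print("lower edge z.020/.010",back(D,[(275,274),(370,274)],.020),"top z.065",back(D,[(270,281)],.065))
g=cv2.cvtColor(D["p"],cv2.COLOR_BGR2GRAY); W=cloud(D,D["d"])
for v in range(264,292,2): print(v,D["p"][v,280],W[v,280],W[v,320])
```

```text
[[0.578  0.0887 0.01  ]
 [0.5792 0.1416 0.01  ]
 [0.6444 0.0878 0.01  ]
 [0.6457 0.1423 0.01  ]]
lower edge z.020/.010 [[0.6355 0.0722 0.02  ]
 [0.6377 0.161  0.02  ]] top z.065 [[0.5988 0.0768 0.065 ]]
264 [148 148 147] [ 0.6425  0.0742 -0.001 ] [0.6336 0.1143 0.0097]
266 [148 148 148] [ 0.6445  0.0741 -0.0002] [0.6366 0.1143 0.0092]
268 [147 148 148] [ 0.6471  0.0739 -0.0001] [0.6385 0.1142 0.0099]
270 [148 148 148] [ 0.6502  0.0736 -0.0006] [0.6417 0.1142 0.0094]
272 [130 132 133] [ 0.6528  0.0734 -0.0003] [0.6434 0.1141 0.0103]
274 [55 67 77] [0.6325 0.0774 0.0232] [0.6332 0.1143 0.0234]
276 [47 60 73] [0.6332 0.0776 0.0251] [0.6346 0.1143 0.0246]
278 [46 60 71] [0.634  0.0777 0.0268] [0.6342 0.1143 0.0275]
280 [46 59 70] [0.6327 0.0781 0.0306] [0.6341 0.1143 0.0301]
282 [46 60 71] [0.633  0.0783 0.0328] [0.6348 0.1143 0.0319]
284 [46 58 69] [0.6322 0.0787 0.0359] [0.6331 0.1143 0.0359]
286 [41 43 44] [0.4805 0.1064 0.1833] [0.4799 0.1172 0.1841]
288 [41 42 43] [0.4792 0.1067 0.1852] [0.4796 0.1172 0.1851]
290 [44 46 45] [0.4795 0.1067 0.1856] [0.4797 0.1172 0.1857]
```

>>> play_rows(commands="-.1 -.3 0 0 0 0;-.06 -.7 0 0 .13 .02;-.06 -.7 0 0 .13 .02;-.06 -.7 0 0 .13 .02;-.06 -.7 0 0 .13 .02;-.06 -.7 0 0 .13 .02;-.06 -.7 0 0 .13 .02;-.06 -.7 0 0 .13 .02;-.06 -.7 0 0 .13 .02;-.06 -.7 0 0 .13 .03;-.06 -.7 0 0 .13 .03;-.06 -.7 -.5 0 .13 .03;0 -.5 -.5 0 0 0;0 0 -.5 0 0 0;0 0 0 0 0 0", grip=80)

```text
time_s: 12.9
tcp_pos: [0.5074, -0.1409, 0.0612]
ee_rot: [[-0.999, -0.01, 0.039], [-0.01, 1.0, -0.004], [-0.039, -0.004, -0.999]]
wrist_force: [-0.2, -0.3, -0.7]
gripper_width: 0.921
gripper_force: 0.0
```

```bash
python3 st.py 3 .7 .511 -.1395 .012;  python3 - <<'E'
from station import r,cams
from h import *
np.set_printoptions(suppress=True,precision=4)
i=cams.camera_info("wrist"); p,d=cams.capture("wrist"); cv2.imwrite("pics/w6.png",p); np.savez("w6.npz",p=p,d=d,**i)
W=cloud(i,d); hsv=cv2.cvtColor(p,cv2.COLOR_BGR2HSV); m=(hsv[...,1]>90)&(W[...,2]<.04)&(W[...,2]>.004); m[250:]=0
q=W[m]; q=q[np.abs(q[:,1]+.14)<.05]; print(len(q),q.min(0),q.max(0),np.percentile(q,[1,99],axis=0))
E
```

```text
12.9 tcp [ 0.507 -0.141  0.061] F [-0.159 -0.303 -0.674] J [  2.326  21.95  -26.99    0.48  -38.819 -92.109] w 80.1634652018598
rot units to lean 3.0 [ 0.028 -0.087  0.014]
shift units [ 0.121  0.048 -1.639]
packer dir [ 0.883  0.006 -0.469] packer y [-0.01   1.    -0.004]
3456 [ 0.4935 -0.1662  0.0157] [ 0.5258 -0.1125  0.0223] [[ 0.4939 -0.1656  0.0166]
 [ 0.5246 -0.1131  0.0212]]
```

>>> play_rows(commands=".13 .06 -.4 0 0 0;0 0 -.5 0 0 0;0 0 -.5 0 0 0;0 0 -.28 0 0 0;0 0 0 0 0 0")

```text
time_s: 13.45
tcp_pos: [0.5136, -0.1376, 0.0132]
ee_rot: [[-0.999, -0.013, 0.045], [-0.014, 1.0, -0.004], [-0.045, -0.004, -0.999]]
wrist_force: [-0.9, 0.6, -0.6]
gripper_width: 0.921
gripper_force: 0.0
```

>>> play_rows(commands="0 0 0 0 0 0;0 0 0 0 0 0;0 0 0 0 0 0;0 0 0 0 0 0;0 0 0 0 0 0;0 0 0 0 0 0;0 0 0 0 0 0;0 0 0 0 0 0;0 0 .2 0 0 0;0 0 .5 0 0 0;0 0 .5 0 0 0;0 0 0 0 0 0", grip=45)

```text
time_s: 14.65
tcp_pos: [0.5154, -0.1379, 0.0519]
ee_rot: [[-0.999, -0.013, 0.051], [-0.013, 1.0, -0.004], [-0.051, -0.004, -0.999]]
wrist_force: [-0.1, -0.4, -1.0]
gripper_width: 0.624
gripper_force: 30.0
```

```bash
python3 st.py 3 -1.3 .463 .1165 .05
```

```text
14.65 tcp [ 0.515 -0.138  0.052] F [-0.105 -0.402 -0.977] J [  2.654  23.031 -27.055   0.574 -36.997 -92.351] w 54.2730911673044
rot units to lean 3.0 [ 0.029 -0.009 -0.238]
shift units [-1.747  8.481 -0.064]
packer dir [ 0.889  0.009 -0.458] packer y [-0.013  1.    -0.004]
```

>>> play_rows(commands="-.3 .3 0 0 0 0;-.33 .65 0 0 0 -.02;-.33 .65 0 0 0 -.02;-.33 .65 0 0 0 -.02;-.31 .65 0 0 0 -.02;0 .65 0 0 0 -.02;0 .65 0 0 0 -.02;0 .65 0 0 0 -.02;0 .65 0 0 0 -.02;0 .65 0 0 0 -.02;0 .65 0 0 0 -.02;0 .65 0 0 0 -.02;0 .65 0 0 0 -.02;0 .4 0 0 0 0;0 0 0 0 0 0;0 0 0 0 0 0")

```text
time_s: 16.25
tcp_pos: [0.4653, 0.1166, 0.0498]
ee_rot: [[-0.999, 0.023, 0.046], [0.023, 1.0, -0.006], [-0.046, -0.005, -0.999]]
wrist_force: [0.8, 0.0, -2.6]
gripper_width: 0.624
gripper_force: 30.0
```

```bash
python3 st.py 3 -1.3 .467 .117 .026;  python3 - <<'E'
from station import r,cams
from h import *
np.set_printoptions(suppress=True,precision=4)
i=cams.camera_info("wrist"); p,d=cams.capture("wrist"); cv2.imwrite("pics/w7.png",p); np.savez("w7.npz",p=p,d=d,**i)
i=cams.camera_info("scene"); p,d=cams.capture("scene"); a=cv2.resize(p[180:380,180:430],(500,400)); b=cv2.resize(cv2.imread("pics/w7.png"),(300,188)); 
cv2.imwrite("pics/c7.png",np.vstack([a,np.pad(b,((0,0),(0,200),(0,0)))]))
E
```

```text
16.25 tcp [0.465 0.117 0.05 ] F [ 0.839  0.005 -2.593] J [  34.714   19.223  -35.246    3.223  -33.617 -128.678] w 54.30702193911289
rot units to lean 3.0 [ 0.033 -0.044  0.002]
shift units [ 0.058  0.012 -0.794]
packer dir [ 0.886 -0.024 -0.463] packer y [ 0.023  1.    -0.005]
```

View pics/c7.png

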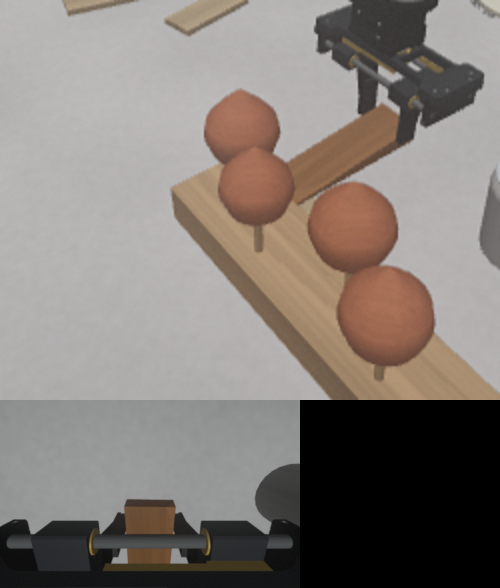

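The scene crop shows the wedge level, held at its thick end and pointing at the rail just short of the edge.

>>> play_rows(commands="0 0 -.3 0 0 0;0 0 -.3 0 0 0;0 0 -.2 0 0 0;0 0 0 0 0 0")

```text
time_s: 16.75
tcp_pos: [0.4655, 0.1164, 0.0251]
ee_rot: [[-0.999, 0.024, 0.045], [0.023, 1.0, -0.007], [-0.045, -0.006, -0.999]]
wrist_force: [-0.8, -0.4, 0.2]
gripper_width: 0.626
gripper_force: 30.0
```

>>> play_rows(commands=".2 0 0 0 0 0;.4 0 0 0 0 0;.4 0 0 0 0 0;.2 0 0 0 0 0;0 0 0 0 0 0;0 0 0 0 0 0")

```text
time_s: 17.35
tcp_pos: [0.5021, 0.1168, 0.0262]
ee_rot: [[-0.999, 0.024, 0.047], [0.024, 1.0, -0.006], [-0.047, -0.004, -0.999]]
wrist_force: [-0.3, 0.5, -1.7]
gripper_width: 0.621
gripper_force: 30.0
```

>>> play_rows(commands=".2 0 0 0 0 0;.3 0 0 0 0 0;.25 0 0 0 0 0;0 0 -.03 0 0 0;0 0 0 0 0 0;0 0 0 0 0 0")

```text
time_s: 17.95
tcp_pos: [0.5244, 0.117, 0.0253]
ee_rot: [[-0.999, 0.023, 0.047], [0.023, 1.0, -0.006], [-0.047, -0.004, -0.999]]
wrist_force: [-0.4, 0.8, -1.2]
gripper_width: 0.621
gripper_force: 30.0
```

```bash
python3 st.py 3 -1.3
```

```text
17.95 tcp [0.524 0.117 0.025] F [-0.396  0.787 -1.168] J [  30.84    25.805  -28.503    2.986  -33.582 -124.625] w 53.99354967838162
rot units to lean 3.0 [ 0.029 -0.036  0.004]
packer dir [ 0.886 -0.024 -0.462] packer y [ 0.023  1.    -0.004]
```

>>> play_rows(commands="0 0 0 0 0 0;0 0 0 0 0 0;0 0 0 0 0 0;0 0 0 0 0 0;-.1 0 .4 0 0 0;-.2 0 .6 0 0 0;-.5 0 .5 0 0 0;-.5 0 0 0 0 0;-.5 0 0 0 0 0;0 0 0 0 0 0", grip=70)

```text
time_s: 18.95
tcp_pos: [0.469, 0.1167, 0.0714]
ee_rot: [[-0.999, 0.023, 0.047], [0.022, 1.0, -0.005], [-0.047, -0.004, -0.999]]
wrist_force: [0.2, 0.1, -1.2]
gripper_width: 0.802
gripper_force: 0.0
```

```bash
python3 st.py 3 -1.3 .47 .117 .016;  python3 - <<'E'
from station import r,cams
from h import *
np.set_printoptions(suppress=True,precision=4)
i=cams.camera_info("wrist"); p,d=cams.capture("wrist"); cv2.imwrite("pics/w8.png",p); np.savez("w8.npz",p=p,d=d,**i)
E
```

```text
18.95 tcp [0.469 0.117 0.071] F [ 0.207  0.065 -1.233] J [  34.449   17.433  -33.437    2.932  -37.109 -128.041] w 69.77849745151299
rot units to lean 3.0 [ 0.027 -0.035 -0.001]
shift units [ 0.034  0.01  -1.847]
packer dir [ 0.886 -0.023 -0.462] packer y [ 0.023  1.    -0.004]
```

View pics/w8.png

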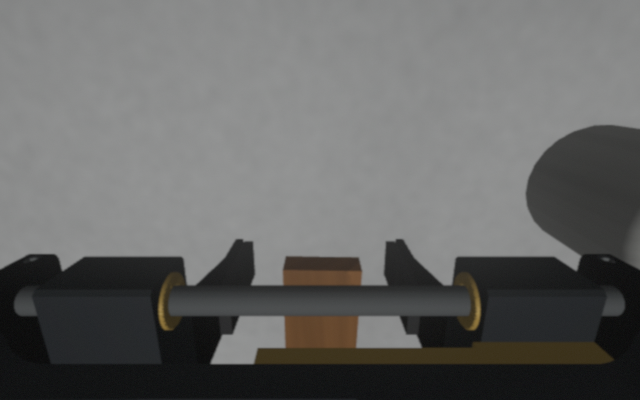

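The wedge's thick end is at (284–361, 264), resting centred between the open fingers.

>>> play_rows(commands="-.2 0 0 0 0 0;0 0 0 0 0 0;0 0 0 0 0 0;0 0 0 0 0 0;0 0 0 0 0 0;0 0 0 0 0 0;0 0 -.4 0 0 0;0 0 -.7 0 0 0;0 0 -.7 0 0 0;0 0 0 0 0 0;0 0 0 0 0 0", grip=0)

```text
time_s: 20.1
tcp_pos: [0.4648, 0.1171, 0.0165]
ee_rot: [[-0.999, 0.023, 0.047], [0.023, 1.0, -0.006], [-0.047, -0.005, -0.999]]
wrist_force: [0.6, 0.5, 0.0]
gripper_width: 0.011
gripper_force: 0.0
```

```bash
python3 st.py 3 -1.3
python3 - <<'E'
from h import *
D=np.load("w8.npz");print(back(D,[(284,257),(361,257),(284,270),(361,270)],.031).round(4)); W=cloud(D,D["d"]); print([W[v,322].round(4).tolist() for v in range(254,282,3)])
E
```

```text
20.1 tcp [0.465 0.117 0.017] F [0.603 0.534 0.003] J [  34.8     22.585  -37.314    3.842  -28.143 -129.458] w 0.9710314164142793
rot units to lean 3.0 [ 0.032 -0.037  0.001]
packer dir [ 0.886 -0.023 -0.462] packer y [ 0.023  1.    -0.005]
[[0.4905 0.0918 0.031 ]
 [0.4915 0.1433 0.031 ]
 [0.5005 0.0912 0.031 ]
 [0.5015 0.1436 0.031 ]]
[[0.5057, 0.1171, -0.0003], [0.5042, 0.1171, 0.0072], [0.5045, 0.1171, 0.0111], [0.5034, 0.1171, 0.0174], [0.5034, 0.117, 0.0216], [0.5037, 0.117, 0.0251], [0.5048, 0.117, 0.0273], [0.5076, 0.1169, 0.0267], [0.5089, 0.1169, 0.0284], [0.5119, 0.1169, 0.0275]]
```

>>> play_rows(commands=".3 0 0 0 0 0;.4 -.01 0 0 0 0;.2 0 0 0 0 0;.2 -.01 0 0 0 0;.2 0 0 0 0 0;.2 -.01 0 0 0 0;0 0 0 0 0 0")

```text
time_s: 20.8
tcp_pos: [0.5023, 0.112, 0.0146]
ee_rot: [[-0.999, 0.027, 0.031], [0.026, 1.0, -0.014], [-0.031, -0.013, -0.999]]
wrist_force: [-14.1, -1.1, 8.7]
gripper_width: 0.006
gripper_force: 7.1
```

>>> play_rows(commands=".1 0 0 0 0 0;.1 0 0 0 0 0;.1 0 0 0 0 0;0 0 0 0 0 0;0 0 0 0 0 0")

```text
time_s: 21.3
tcp_pos: [0.5082, 0.1108, 0.0139]
ee_rot: [[-0.999, 0.027, 0.025], [0.027, 1.0, -0.016], [-0.026, -0.015, -1.0]]
wrist_force: [-19.0, -1.5, 9.2]
gripper_width: 0.001
gripper_force: 9.3
```

```bash
python3 st.py 3 -1.3
cat > look.py <<'E'
from station import r,cams
from h import *
import sys
np.set_printoptions(suppress=True,precision=4)
# scene camera: rail underside/top height at free end, wedge cloud
i=cams.camera_info("scene"); p,d=cams.capture("scene"); np.savez(f"s{sys.argv[1]}.npz",p=p,d=d,**i); W=cloud(i,d)
m=(np.abs(W[...,0]-.70)<.012)&(W[...,1]>.063)&(W[...,1]<.13)&(W[...,2]>.03)&(W[...,2]<.09); q=W[m]; print("rail top scene",len(q),np.median(q[:,2]))
hsv=cv2.cvtColor(p,cv2.COLOR_BGR2HSV)
m=(W[...,1]>.08)&(W[...,1]<.16)&(W[...,0]>.45)&(W[...,0]<.63)&(W[...,2]<.05)&(W[...,2]>.004)&(hsv[...,1]>60); q=W[m]
print("wedge/packer pts",len(q)); 
for a in np.arange(.5,.63,.015):
    s=q[(q[:,0]>a)&(q[:,0]<a+.015)&(np.abs(q[:,1]-.117)<.02)]
    if len(s)>4: print(round(a+.0075,4),"top z",np.median(s[:,2]).round(4),len(s))
E
python3 look.py 9
```

```text
21.3 tcp [0.508 0.111 0.014] F [-19.041  -1.495   9.196] J [  31.115   26.155  -30.358    2.832  -32.76  -125.029] w 0.09159466801059454
rot units to lean 3.0 [ 0.098 -0.181  0.031]
packer dir [ 0.876 -0.032 -0.481] packer y [ 0.027  1.    -0.015]
rail top scene 276 0.06908159223663574
wedge/packer pts 580
0.5225 top z 0.0246 69
0.5375 top z 0.0242 78
0.5525 top z 0.0241 79
0.5675 top z 0.0241 76
0.5825 top z 0.0245 83
0.5975 top z 0.024 53
```

Pushing reads 19 N, and the wedge top is level at 24 mm. So the wedge has tipped thick-end-down over the packer's edge and jammed. I back off, regrip it and level it.

>>> play_rows(commands="-.4 0 0 0 0 0;-.5 0 0 0 0 0;-.2 0 .5 0 0 0;0 0 .7 0 0 0;0 0 .6 0 0 0;0 0 0 0 0 0")

```text
time_s: 21.95
tcp_pos: [0.4883, 0.1176, 0.0733]
ee_rot: [[-0.998, 0.022, 0.054], [0.022, 1.0, -0.002], [-0.054, -0.0, -0.999]]
wrist_force: [-0.2, -0.1, 0.9]
gripper_width: 0.006
gripper_force: 0.0
```

>>> play_rows(commands="0 0 0 0 -.15 0;0 0 0 0 -.15 0;0 0 0 0 -.15 0;0 0 0 0 -.1 0;0 0 0 0 0 0;0 0 0 0 0 0", grip=72)

```text
time_s: 22.55
tcp_pos: [0.4858, 0.1163, 0.0703]
ee_rot: [[-0.991, 0.023, 0.129], [0.023, 1.0, -0.005], [-0.129, -0.002, -0.992]]
wrist_force: [0.2, 0.0, -0.3]
gripper_width: 0.465
gripper_force: 0.0
```

```bash
python3 look.py 10; python3 st.py 8 -1.3
python3 - <<'E'
from station import r,cams
from h import *
np.set_printoptions(suppress=True,precision=4)
i=cams.camera_info("wrist"); p,d=cams.capture("wrist"); cv2.imwrite("pics/w10.png",p); np.savez("w10.npz",p=p,d=d,**i)
W=cloud(i,d); hsv=cv2.cvtColor(p,cv2.COLOR_BGR2HSV); m=(hsv[...,1]>90)&(W[...,2]<.04)&(W[...,2]>.002)&(np.abs(W[...,1]-.115)<.06)&(W[...,0]<.62)
q=W[m];print(len(q),np.percentile(q,[1,99],axis=0)); f=q[q[:,0]<np.percentile(q[:,0],2)+.006]; print("thick end y",f[:,1].min(),f[:,1].max(),"z",f[:,2].min(),f[:,2].max())
E
```

```text
rail top scene 266 0.06561300023152503
wedge/packer pts 639
0.5225 top z 0.0303 59
0.5375 top z 0.0293 86
0.5525 top z 0.0279 86
0.5675 top z 0.026 89
0.5825 top z 0.0248 85
0.5975 top z 0.0232 62
0.6125 top z 0.0216 7
22.6 tcp [0.486 0.116 0.07 ] F [-0.533  0.074 -0.148] J [  34.801   17.04   -36.892    8.885  -30.413 -133.583] w 44.50404792836852
rot units to lean 8.0 [ 0.013 -0.064  0.005]
packer dir [ 0.922 -0.023 -0.387] packer y [ 0.023  1.    -0.002]
3668 [[0.5198 0.0857 0.0217]
 [0.6045 0.1378 0.0309]]
thick end y 0.0864797650911428 0.1368037108541869 z 0.018362562198514086 0.031675047422857976
```

Backed off, the wedge has sprung flat: its top falls from 30.3 to 21.6 mm at a slope of 0.1, and the rail is back down. I grip the thick end so it can't tip, then push it while held.

>>> play_rows(commands=".5 -.05 0 0 0 0;.7 -.05 0 0 0 0;.5 -.05 -.2 0 0 0;0 0 -.5 0 0 0;0 0 -.6 0 0 0;0 0 -.43 0 0 0;0 0 0 0 0 0;0 0 0 0 0 0")

```text
time_s: 23.45
tcp_pos: [0.5368, 0.1116, 0.0182]
ee_rot: [[-0.991, 0.023, 0.129], [0.023, 1.0, -0.006], [-0.129, -0.003, -0.992]]
wrist_force: [1.0, -0.1, 0.2]
gripper_width: 0.829
gripper_force: 0.0
```

>>> play_rows(commands="0 0 0 0 0 0;0 0 0 0 0 0;0 0 0 0 0 0;0 0 0 0 0 0;0 0 0 0 0 0;0 0 0 0 0 0", grip=45)

```text
time_s: 24.05
tcp_pos: [0.5369, 0.1119, 0.0189]
ee_rot: [[-0.991, 0.023, 0.13], [0.023, 1.0, -0.005], [-0.13, -0.002, -0.991]]
wrist_force: [-0.8, 0.3, 1.0]
gripper_width: 0.627
gripper_force: 29.8
```

```bash
python3 look.py 11; python3 st.py 8 -1.3 .537 .1115 .018
```

```text
rail top scene 267 0.06565504143780732
wedge/packer pts 583
0.5225 top z 0.03 41
0.5375 top z 0.0284 78
0.5525 top z 0.0274 85
0.5675 top z 0.026 86
0.5825 top z 0.0246 90
0.5975 top z 0.0233 63
0.6125 top z 0.023 5
24.1 tcp [0.537 0.112 0.019] F [0.039 0.117 1.294] J [  30.853   25.598  -33.298    9.625  -25.13  -130.686] w 54.884835270350386
rot units to lean 8.0 [ 0.012 -0.06   0.004]
shift units [ 0.003 -0.012 -0.028]
packer dir [ 0.922 -0.023 -0.386] packer y [ 0.023  1.    -0.002]
```

Gripped flat. I push slowly, 3 mm per row.

>>> play_rows(commands=".1 0 0 0 0 0;.1 0 0 0 0 0;.1 0 0 0 0 0;.1 0 0 0 0 0;.1 0 0 0 0 0;0 0 0 0 0 0")

```text
time_s: 24.7
tcp_pos: [0.5477, 0.1099, 0.0182]
ee_rot: [[-0.992, 0.025, 0.122], [0.024, 1.0, -0.01], [-0.122, -0.007, -0.993]]
wrist_force: [-13.0, 0.9, 12.4]
gripper_width: 0.633
gripper_force: 29.9
```

>>> play_rows(commands=".07 0 0 0 0 0;.07 0 0 0 0 0;.07 0 0 0 0 0;0 0 0 0 0 0")

```text
time_s: 25.1
tcp_pos: [0.5524, 0.1093, 0.0183]
ee_rot: [[-0.993, 0.025, 0.119], [0.024, 1.0, -0.011], [-0.119, -0.008, -0.993]]
wrist_force: [-18.1, 0.7, 18.2]
gripper_width: 0.63
gripper_force: 29.9
```

```bash
python3 look.py 12; python3 st.py 8 -1.3
python3 - <<'E'
from h import *
D=np.load("s12.npz"); cv2.imwrite("pics/s12.png",cv2.resize(D["p"][190:340,230:390],None,fx=4,fy=4,interpolation=cv2.INTER_CUBIC))
W=cloud(D,D["d"])
for n in ("s9","s10","s12"):
    D=np.load(n+".npz"); W=cloud(D,D["d"])
    m=(np.abs(W[...,0]-.70)<.012)&(W[...,2]>.03)&(W[...,2]<.09)
    print(n,[(y,np.median(W[m&(np.abs(W[...,1]-y)<.01)][:,2]).round(4)) for y in (.075,.10,.125,.2,.25,.3,.33)])
E
```

```text
rail top scene 271 0.06768960585752612
wedge/packer pts 470
0.5375 top z 0.0296 35
0.5525 top z 0.0284 77
0.5675 top z 0.0271 87
0.5825 top z 0.0263 87
0.5975 top z 0.0249 59
0.6125 top z 0.0241 6
25.15 tcp [0.552 0.109 0.018] F [-16.435   0.51   16.064] J [  29.724   26.893  -30.337    8.569  -27.378 -128.558] w 55.04028252755651
rot units to lean 8.0 [ 0.049 -0.133  0.016]
packer dir [ 0.918 -0.027 -0.396] packer y [ 0.025  1.    -0.008]
s9 [(0.075, np.float64(0.0691)), (0.1, np.float64(0.0691)), (0.125, np.float64(0.0688)), (0.2, np.float64(0.0683)), (0.25, np.float64(0.0676)), (0.3, np.float64(0.067)), (0.33, np.float64(0.0667))]
s10 [(0.075, np.float64(0.0656)), (0.1, np.float64(0.0656)), (0.125, np.float64(0.0657)), (0.2, np.float64(0.0655)), (0.25, np.float64(0.0654)), (0.3, np.float64(0.0655)), (0.33, np.float64(0.0658))]
s12 [(0.075, np.float64(0.0677)), (0.1, np.float64(0.0678)), (0.125, np.float64(0.0676)), (0.2, np.float64(0.067)), (0.25, np.float64(0.0668)), (0.3, np.float64(0.0665)), (0.33, np.float64(0.0661))]
```

View pics/s12.png

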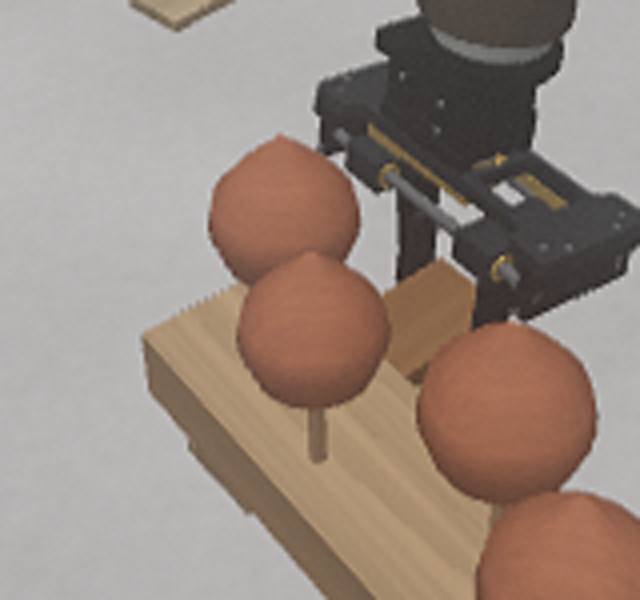

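The crop shows the wedge under the rail. The gripper is pressing down 16 N and the rail is up 2 mm, so I relieve the vertical force while keeping hold.

>>> play_rows(commands="0 0 .04 0 -.03 0;0 0 .04 0 -.03 0;0 0 0 0 0 0;0 0 0 0 0 0")

```text
time_s: 25.55
tcp_pos: [0.5545, 0.1098, 0.0194]
ee_rot: [[-0.991, 0.025, 0.131], [0.024, 1.0, -0.009], [-0.131, -0.006, -0.991]]
wrist_force: [-7.5, -0.4, 1.9]
gripper_width: 0.628
gripper_force: 29.8
```

>>> play_rows(commands=".05 0 .02 0 -.01 0;.05 0 .02 0 -.01 0;0 0 0 0 0 0")

```text
time_s: 25.85
tcp_pos: [0.5574, 0.1097, 0.0198]
ee_rot: [[-0.991, 0.026, 0.133], [0.024, 1.0, -0.01], [-0.133, -0.006, -0.991]]
wrist_force: [-3.7, -0.3, -2.2]
gripper_width: 0.629
gripper_force: 29.8
```

```bash
python3 look.py 13; python3 st.py 8 -1.3
```

```text
rail top scene 267 0.06742747750463715
wedge/packer pts 455
0.5375 top z 0.0317 16
0.5525 top z 0.0303 66
0.5675 top z 0.0289 90
0.5825 top z 0.0273 92
0.5975 top z 0.026 61
0.6125 top z 0.0241 8
25.9 tcp [0.557 0.11  0.02 ] F [-4.096 -0.351 -2.849] J [  29.637   26.845  -30.558    9.554  -26.522 -129.404] w 54.61178804271192
rot units to lean 8.0 [ 0.04  -0.04   0.019]
packer dir [ 0.923 -0.027 -0.383] packer y [ 0.026  1.    -0.006]
```

>>> play_rows(commands=".05 0 .006 0 0 0;.05 0 .006 0 0 0;.05 0 .006 0 0 0")

```text
time_s: 26.2
tcp_pos: [0.561, 0.1094, 0.02]
ee_rot: [[-0.991, 0.026, 0.131], [0.025, 1.0, -0.01], [-0.132, -0.007, -0.991]]
wrist_force: [-6.6, 0.7, -4.3]
gripper_width: 0.624
gripper_force: 29.8
```

>>> play_rows(commands=".04 0 .006 0 0 0;.04 0 .006 0 0 0")

```text
time_s: 26.4
tcp_pos: [0.5629, 0.1092, 0.02]
ee_rot: [[-0.991, 0.026, 0.13], [0.025, 1.0, -0.011], [-0.131, -0.007, -0.991]]
wrist_force: [-8.1, 0.9, -3.3]
gripper_width: 0.627
gripper_force: 29.8
```

>>> play_rows(commands="0 0 -.012 0 0 0;0 0 0 0 0 0;0 0 0 0 0 0")

```text
time_s: 26.7
tcp_pos: [0.5631, 0.1092, 0.0197]
ee_rot: [[-0.991, 0.026, 0.131], [0.025, 1.0, -0.011], [-0.131, -0.007, -0.991]]
wrist_force: [-6.3, 0.7, -3.7]
gripper_width: 0.628
gripper_force: 29.8
```

```bash
python3 look.py 14; python3 st.py 8 -1.3
```

```text
rail top scene 267 0.0676989751460998
wedge/packer pts 404
0.5525 top z 0.0302 52
0.5675 top z 0.029 85
0.5825 top z 0.0277 90
0.5975 top z 0.026 60
0.6125 top z 0.025 7
26.75 tcp [0.563 0.109 0.02 ] F [-6.031 -0.47  -3.981] J [  29.283   27.288  -29.536    9.205  -27.211 -128.719] w 54.95572368714708
rot units to lean 8.0 [ 0.047 -0.057  0.023]
packer dir [ 0.922 -0.028 -0.386] packer y [ 0.026  1.    -0.007]
```

>>> play_rows(commands="0 0 0 0 0 0;0 0 0 0 0 0;0 0 0 0 0 0;0 0 0 0 0 0;-.2 0 .3 0 0 0;-.5 0 .6 0 0 0;-.7 0 .7 0 0 0;-.7 0 .4 0 0 0;-.6 0 0 0 0 0;0 0 0 0 0 0", grip=72)

```text
time_s: 27.75
tcp_pos: [0.4849, 0.1113, 0.0839]
ee_rot: [[-0.99, 0.023, 0.142], [0.022, 1.0, -0.005], [-0.142, -0.001, -0.99]]
wrist_force: [0.2, -0.3, -0.5]
gripper_width: 0.829
gripper_force: 0.0
```

```bash
python3 look.py 15; python3 st.py 8 -1.3
python3 - <<'E'
from station import r,cams
from h import *
np.set_printoptions(suppress=True,precision=4)
i=cams.camera_info("wrist"); p,d=cams.capture("wrist"); cv2.imwrite("pics/w15.png",p[:300]); np.savez("w15.npz",p=p,d=d,**i)
W=cloud(i,d); hsv=cv2.cvtColor(p,cv2.COLOR_BGR2HSV); m=(hsv[...,1]>60)&(W[...,2]<.045)&(W[...,2]>.002)&(np.abs(W[...,1]-.115)<.06)&(W[...,0]<.63)
q=W[m]; print(len(q),np.percentile(q,[1,99],axis=0)); 
for x in np.arange(.53,.63,.01):
    s=q[(abs(q[:,0]-x)<.005)]
    if len(s)>5: print(x.round(3),np.percentile(s[:,2],[2,50,98]).round(4),s[:,1].min().round(4),s[:,1].max().round(4))
E
```

```text
rail top scene 265 0.06761186415595868
wedge/packer pts 439
0.5525 top z 0.0306 87
0.5675 top z 0.029 90
0.5825 top z 0.0274 91
0.5975 top z 0.0262 57
0.6125 top z 0.0251 7
27.8 tcp [0.486 0.112 0.084] F [0.131 0.774 0.531] J [  34.53    15.444  -36.876    9.334  -31.385 -133.509] w 71.86412313341991
rot units to lean 8.0 [ 0.008  0.024 -0.003]
packer dir [ 0.927 -0.022 -0.375] packer y [ 0.022  1.    -0.001]
3288 [[0.5454 0.0824 0.0096]
 [0.622  0.1397 0.0307]]
0.55 [0.0116 0.0221 0.0309] 0.0819 0.1354
0.58 [0.0259 0.0269 0.0279] 0.0819 0.1365
0.59 [0.0253 0.0262 0.0274] 0.0817 0.1368
0.6 [0.0238 0.0252 0.0263] 0.0818 0.1402
0.61 [0.0096 0.0242 0.0252] 0.082 0.1405
0.62 [0.0093 0.0233 0.0245] 0.082 0.1407
```

View pics/w15.png

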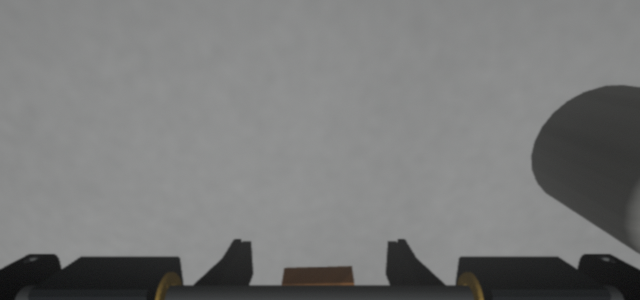

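The wedge's thick end is at (283–353, 270), clear of the open fingers. It lies flat, 92 mm in, and the packer is about 94 mm in. The rail is carried about 2 mm up, and the push read about 6–8 N.

```bash
python3 -c "
from station import r
print(r.finish_job())"
```

```text
the job is handed in; nothing more can be done
None
```

The job is handed in with one flat packer and the tapered packer under the rail: the wedge went in thin end first, took about 6–8 N to push, holds the rail about 2 mm up and is let go. It jammed once partway, at about 19 N with the rail up about 3.5 mm, so I backed off and regripped it. I saw no bud contact, though the packer passed close to the front bud.

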